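Clamp a glued case in the gluing press, to the first click

TASK

The glue on the wooden case is still wet: slide the case along the bed of the blue gluing press until it is fully home, flush and square against the steel back stop at the foot of the column. Then screw the press pad down onto its lid with the smooth black ball knob (clockwise from above) until the torque clutch in the knob clicks, and stop at that first click, so that the lid is clamped tight but not crushed. Let go and leave it clamped, and do not knock over the glue bottle.

Things in the scene. Friction and masses are not known exactly. Their poses are not given: they have to be found in the camera images.
- press_head: Fixed head of the blue C-shaped gluing press, level, z up. Origin: on the vertical screw axis at the top of the round boss (radius 31 mm) that the screw passes through; the head's underside is 54 mm lower, the steel bed for the case 146 mm lower. The column stands at this frame's +y; the bed is open to -y, where the case comes in. Turning the ball clockwise from above lowers the pad (radius 32 mm).
- back_stop (a point): Middle of the face of the steel back stop (120 mm wide, 40 mm high) in front of the column, at bed height; axes as press_head; 88 mm to +y of the screw axis. The case's far end must rest on it. Two guides, 14 mm high, stand at x = -66 and +66 mm along the bed from y = -170 to 0, with a short flared mouth.
- ball_centre (a point): Centre of the smooth black ball knob, 50 mm in diameter, on the screw axis 58 mm above press_head; its height stays the same as it turns. Below it are an aluminium collar (radius 18 mm, its top 30 mm below the ball's centre) and the boss. The ball is slippery (friction about 0.4): grip it across its widest part, within about 5 mm of its centre's height, with 40 N or more; a grip higher up slips off.
- lid_height (a point): Fixed point on the screw axis, 62 mm above the bed, where the lid's top is. The sprung, cork-faced pad starts 5 to 12 mm above it (how far is not given) and sinks 3.2 mm per radian. The screw turns against a steady friction of 0.2 to 0.3 N m and stays where it is left. Once the pad meets the lid, the torque on the ball climbs steadily, to the click after 0.6 to 0.9 rad more.
- clutch (a point): Fixed point on the screw axis, 17 mm above press_head, in the clutch collar. The ball drives the screw through a spring (0.2 rad of wind-up). At about 0.5 N m the clutch clicks: the screw stops and, as the ball is turned some 0.1 rad on, the torque falls to under half. Turned 0.25 rad or more past the click it goes solid and over-tightens. Let go after the click, the ball springs back, the clamp stays tight.
- work_case: Dark brown wooden case, closed, 116 x 176 x 62 mm (its own x, y, z), about 0.5 kg, lying flat on the press bed, pulled out 36 to 66 mm towards the open end and a little skew. Origin: centre of its underside. Its y axis lies along the bed; home is when its far end (y = +88 mm) rests on the back stop, its centre then being on the screw axis.
- glue_bottle: White squeeze bottle of wood glue with an orange spout, 47 mm in diameter, 146 mm tall, standing on the bench to the right of the press. Origin: centre of its underside, z up.

How it is judged:
On the way, in this order (a step that is already met when the one before it is completed fails the run):
1. the case is home, flush and square against the back stop, with the pad still clear of it (y of work_case in the frame of press_head between -0.004 and 0.004 m and x of work_case in the frame of press_head between -0.014 and 0.014 m and angle between the y axis of work_case and the y axis of press_head, either way round below 0.04 rad and z of work_case in the frame of press_head below -0.142 m and contact force between press_head and work_case below 2 N), for 0.2 s.
2. the pad clamps the lid (y of work_case in the frame of press_head between -0.004 and 0.004 m and x of work_case in the frame of press_head between -0.014 and 0.014 m and angle between the y axis of work_case and the y axis of press_head, either way round below 0.04 rad and z of work_case in the frame of press_head below -0.142 m and contact force between press_head and work_case above 62 N), for 0.2 s.
At the end, for the whole second after the job is handed in: The case rests flat on the bed within 4 mm of the back stop, square to it within 0.04 rad, and the pad holds it with 62 to 90 N (one click of the clutch gives about 76 N); the glue bottle stands upright (all of step 2 and contact force between press_head and work_case below 90 N and linear speed of work_case below 0.01 m/s and angle between glue_bottle's own z axis and vertical below 0.3 rad); the robot touches nothing.
It fails at once if the lid is crushed: the pad presses on the case with more than 100 N (the knob was forced on after the click) (contact force between press_head and work_case above 100 N).
It fails at once if the glue bottle is knocked over (angle between glue_bottle's own z axis and vertical above 0.6 rad).
It also fails if it takes over 72 s, if anything falls off the work surface, if the arm or the gripper's body presses on something with over 40 N, if the wrist force passes 120 N, or if a joint passes its speed limit or range.

ROBOT

A 7-joint arm with a two-finger parallel gripper is mounted at the origin on the work surface; the furniture and walls round the work are solid. World frame = base frame: x ahead of the robot, y to its left, z up, the work surface at z = 0. Lengths are in m, angles in rad, forces in N, time in s.
With the tool pointing down it reaches from about 0.425 to 0.875 m from the base axis. Payload 4.7 kg.
Tool frame: the origin (TCP) lies where the fingers leave the gripper's body, on its centre line; the fingertips stand 70 mm ahead of it and the grasp point (between the pads) lies 51 mm ahead of it; z points along the fingers, y is the line along which they close (so a half turn about z gives the same grasp; the last joint's range is limited). The gripper opens to 87 mm and grips with 3 to 60 N. Pads are 19 mm wide; open, the fingers measure 117 mm over their backs; the gripper's body (75 mm by 190 mm) begins 51 mm behind the grasp point.
Start: joints at [1.307, 0.321, -0.07, 1.45, 0.023, 1.371, -0.057], TCP at [0.178, -0.625, 0.292] pointing down, gripper open.
Joint ranges: [-2.86, 2.86], [-0.3, 2.09], [-1.38, 1.24], [0.06, 2.45], [-1.56, 4.7], [0.09, 2.05], [-2.69, 2.69]. Speed limits (rad/s): [2.57, 2.57, 3.14, 3.14, 3.14, 3.14, 3.14].

INTERFACE

Orientations are given as a rotation vector (axis times angle).
In Python, from bench import get_state, get_image, get_calibration, close_job gives the robot as it stands.
- The arm moves only by the tool send_rows, never from a script. Its argument "rows" is a list of rows, each an object of numbers: "hand": the finger opening in mm, from 0 to 87; "x", "y", "z": the shift along the world's x, y, z in mm; "roll": the turn about the world's z in degrees. A call has 1 to 10 rows; each row shifts and turns the commanded pose from where the row before left it; what a row does not reach is not made up. A row lasts 1/10 s, in which the tool goes at most 50 mm and 8.59 degrees, less where a joint would pass 70% of its speed; a pose out of reach is approached as far as the arm can. A call is refused whole if a number of a shift passes 50 or a number of a turn 8.59, either way. A call with a gripper value outside its range is refused whole. The fingers move at their own pace and stop on an object; "force" is the grip in N (left out, the last holds). Time passes only in rows, so rows that do not move let the fingers close. It gives the time, the measured TCP pose, the force, the opening and the grip force at its end, in the units of the state.
- get_state(): the state, without advancing time (a new reading comes with each control period).
- get_image(name): name is "side" or "top" or "wrist"; returns the picture (420x560x3 uint8, blue, green, red); there is no depth.
- get_calibration(name): a dict with "mtx" (3x3 intrinsics, pixels), "world_from_camera" (4x4, takes a point from camera to world coordinates). Camera axes: x right, y down, z forward; pixel columns grow to the right and rows downward; lengths in m; the calibration is good to about 2 mm. The wrist camera is an equidistant fisheye: a pixel r from the principal point sees the ray r / f radians off the axis. A picture is of the moment at which its call begins: read the wrist's pose just before it. get_calibration takes no time and is no camera call; for the wrist camera it gives the pose at the moment of the call.
- close_job(): hands the job in; it is judged then, once.
The state is a dict: "time": time; "joint_positions": joint angles; "qd": joint speeds; "joint_torque": joint torques, N m; "position": TCP position; "tool_rot": TCP orientation; "ft_force": force on the tool from outside, world axes, zero at the start; "torque": the same for the moment, N m; "grip_width": opening from 0.0 (shut) to 1.0 (fully open); "grip_force": force on a finger pad.
Only numpy, scipy, OpenCV 4.12 (cv2) and the standard library are available. Lean on these libraries where they do the work, as an engineer would, in place of code of your own. Each camera call takes 0.05 s, during which the arm holds its last target. There are 200 camera calls.

## Working session

There is one attempt and no reset: what is moved stays moved. The work goes in short steps, Python scripts to look and compute and a tool call to move; the robot and the scene stay as the last step left them, time stands still between calls to the robot, and variables do not carry over. Pictures are saved under pics/ and viewed, at most 10 in all, crops included, and the job is handed in when it is done.

Besides the shell and the picture viewer there is one more tool, called after "Request:" as name(argument=value, ...), one argument or row to a line, values as JSON. send_rows: Moves the arm, as the interface text tells. Its arguments: {"type":"object","properties":{"rows":{"type":"array","items":{"type":"object","properties":{"hand":{"type":"number"},"x":{"type":"number"},"y":{"type":"number"},"z":{"type":"number"},"roll":{"type":"number"}}}},"force":{"type":"number"}},"required":["rows"]}

```bash
mkdir -p pics
python3 - <<'E'
from bench import *
import cv2
s=get_state();print(s)
for n in("side","top"):
    cv2.imwrite(f"pics/{n}0.png",get_image(n));c=get_calibration(n);print(n,c["mtx"].tolist(),c["world_from_camera"].round(4).tolist())
E
```

```text
{'time': 0.0, 'joint_positions': array([ 1.30708688,  0.32181226, -0.0700599 ,  1.45169857,  0.02259671,
        1.37080941, -0.05688808]), 'qd': array([ 0.00077197, -0.00100484, -0.0006993 ,  0.00118695, -0.00051198,
       -0.00100158,  0.00010038]), 'joint_torque': array([-5.71619040e-06, -4.91290998e+01, -4.04005134e-01, -3.12524235e+01,
       -6.38774643e-02,  4.36365476e-02,  1.61472344e-04]), 'position': array([ 0.17808755, -0.62467569,  0.29115634]), 'tool_rot': array([-3.10944275e+00, -4.34745544e-01,  5.84900892e-04]), 'ft_force': array([-0.45492243,  0.51154163, -0.62029866]), 'torque': array([0.03897509, 0.0229218 , 0.01107321]), 'grip_force': 0.0, 'grip_width': 1.0002365958389534}
side [[498.9064630937824, 0.0, 282.7038773535101], [0.0, 498.9064630937824, 206.1200931718336], [0.0, 0.0, 1.0]] [[0.9652, -0.1612, 0.206, 0.2163], [-0.2603, -0.5157, 0.8162, -1.085], [-0.0254, -0.8415, -0.5397, 0.7686], [0.0, 0.0, 0.0, 1.0]]
top [[519.2386409770883, 0.0, 284.43251993467777], [0.0, 519.2386409770883, 210.9634233070913], [0.0, 0.0, 1.0]] [[0.006, -0.9849, 0.1728, 0.2808], [-0.9972, -0.0189, -0.0726, -0.0793], [0.0747, -0.1719, -0.9823, 1.2212], [0.0, 0.0, 0.0, 1.0]]
```

View pics/side0.png

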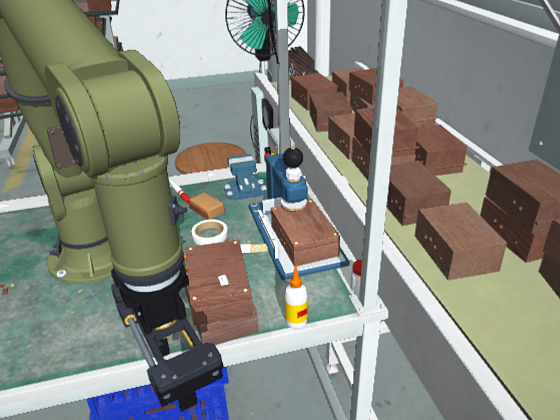

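View pics/top0.png

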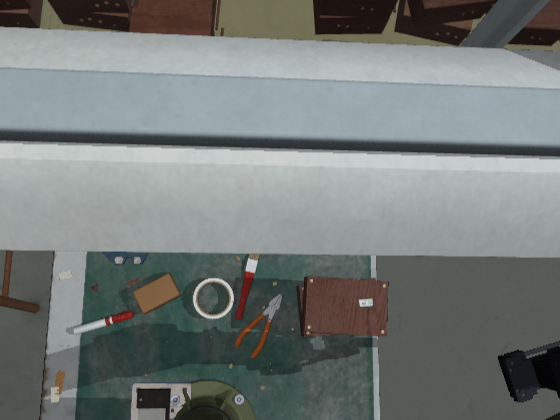

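The top view is blocked by an overhead beam. The side view shows the press: ball ≈(292,158), case ≈(305,232), and the bottle ≈(296,300) in front of the bed's open end. I'll enlarge that and take a wrist look.

Run:
```python
from bench import *
import cv2
im=cv2.imread("pics/side0.png")[140:340,225:375]
cv2.imwrite("pics/side0c.png",cv2.resize(im,None,fx=3,fy=3,interpolation=cv2.INTER_CUBIC))
c=get_calibration("wrist");print(c["mtx"].tolist(),c["world_from_camera"].round(4).tolist())
cv2.imwrite("pics/wrist0.png",get_image("wrist"))
```

```text
[[325.19226210127806, 0.0, 278.7037555284261], [0.0, 325.19226210127806, 211.51969255235807], [0.0, 0.0, 1.0]] [[0.2745, -0.9328, -0.2334, 0.2415], [-0.9616, -0.2667, -0.065, -0.6061], [-0.0016, 0.2423, -0.9702, 0.3841], [0.0, 0.0, 0.0, 1.0]]
```

View pics/side0c.png

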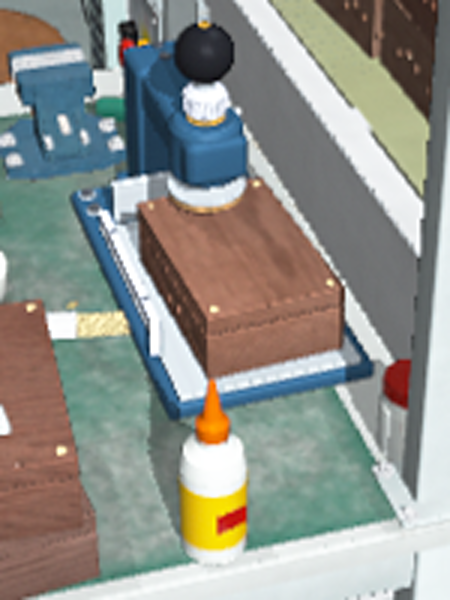

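View pics/wrist0.png

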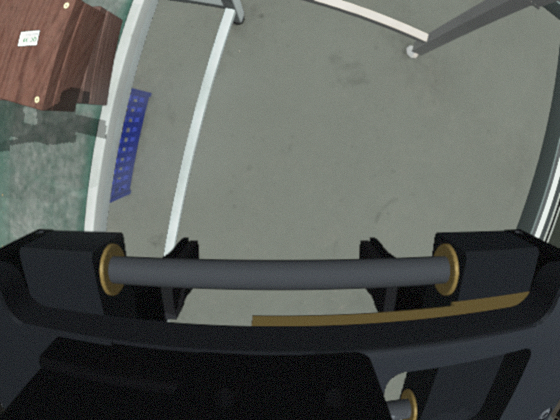

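Enlarged side crop: ball (205,53), case lid corners at (140,208), (210,320) and (343,283), bottom near corners at (208,375) and (340,345), left guide running from (100,213) to (150,318), bottle base (213,558). The start wrist view sees nothing of the press. I'll fit the press and case poses.

```bash
cat > fit.py <<'E'
import numpy as np
from bench import get_calibration
from scipy.optimize import least_squares
c=get_calibration("side");K=c["mtx"];T=np.linalg.inv(c["world_from_camera"])
def proj(P):
    q=T[:3,:3]@np.asarray(P)+T[:3,3];q=K@q;return q[:2]/q[2]
px=lambda u,v:np.array([225+u/3,140+v/3])
def R(a):return np.array([[np.cos(a),-np.sin(a)],[np.sin(a),np.cos(a)]])
def W(p,l):return np.r_[R(p[2])@l[:2]+p[:2],p[3]+l[2]]
def C(p,l):return W(p,np.r_[R(p[6])@l[:2]+p[4:6],l[2]])
ball=px(205,53)
case=[((-.058,.088,.062),px(140,208)),((-.058,-.088,.062),px(210,320)),((.058,-.088,.062),px(343,283)),((-.058,-.088,0),px(208,375)),((.058,-.088,0),px(340,347))]
g=[px(100,213),px(150,318)]
def res(p):
    r=[proj(W(p,np.array([0,0,.204])))-ball]
    r+=[proj(C(p,np.array(l)))-u for l,u in case]
    a,b=proj(W(p,np.array([-.066,-.17,.014]))),proj(W(p,np.array([-.066,0.,.014])))
    n=np.array([-(b-a)[1],(b-a)[0]]);n/=np.linalg.norm(n)
    r+=[[n@(x-a) for x in g]]
    r+=[[(p[3]-.02)/.01, p[4]/.003,(p[6])/.05]]
    return np.concatenate(r)
s=least_squares(res,[.6,-.3,0,.02,0,-.05,0]);p=s.x
if __name__=="__main__":
    print(p.round(4),res(p).round(2))
    print("case centre",C(p,np.zeros(3)))
    for l in [(0,.088,.04),(-.06,.088,.04),(.06,.088,.04),(0,0,.146),(0,0,.07)]:print(l,(proj(W(p,np.array(l)))-[225,140])*3)
    d=K@np.eye(3);u=np.r_[px(213,552),1];ray=np.linalg.inv(T)[:3,:3]@np.linalg.inv(K)@u;o=np.linalg.inv(T)[:3,3];print("bottle",o-ray*o[2]/ray[2])
    u=np.r_[ball,1]
E
python3 fit.py
```

```text
[ 0.5036 -0.0505  0.0569  0.011   0.006  -0.0621  0.0232] [-1.5   1.15 -1.93 -1.92 -1.03 -0.65  0.65  0.68 -0.01  1.97  0.72  0.06
 -0.82 -2.77 -0.9   2.    0.46]
case centre [ 0.51310595 -0.1120951   0.01097688]
(0, 0.088, 0.04) [171.41485878 175.81939636]
(-0.06, 0.088, 0.04) [108.11328565 188.25680691]
(0.06, 0.088, 0.04) [233.32558387 163.65525783]
(0, 0, 0.146) [201.58794796 119.26347811]
(0, 0, 0.07) [202.93399086 196.89757567]
bottle [ 0.41761571 -0.37022978  0.        ]
```

Request:
send_rows(
  rows=[
    {"x": 22, "y": 25, "z": 4, "roll": -8, "hand": 0},
    {"x": 22, "y": 25, "z": 4, "roll": -8},
    {"x": 22, "y": 25, "z": 4, "roll": -8},
    {"x": 22, "y": 25, "z": 4, "roll": -8},
    {"x": 22, "y": 25, "z": 4, "roll": -8},
    {"x": 22, "y": 25, "roll": -8},
    {"x": 22, "y": 25, "roll": -8},
    {"x": 22, "y": 25, "roll": -8},
    {"x": 22, "y": 25, "roll": -8},
    {"x": 22, "y": 25, "roll": -8},
  ],
  force=20,
)

```text
schema error: expected keys hand, x, y, z, roll
```

Request:
send_rows(
  rows=[
    {"x": 22, "y": 25, "roll": -8},
    {"x": 22, "y": 25},
    {"x": 20, "y": 5},
    {"x": 20},
  ],
)

```text
schema error: expected keys hand, x, y, z, roll
```

Run:
```python
from bench import *
import cv2,numpy as np
s=get_state();print({k:np.round(s[k],3).tolist() for k in("time","position","tool_rot","joint_positions","ft_force","grip_width")})
c=get_calibration("wrist");np.save("w1.npy",c["world_from_camera"])
im=get_image("wrist");cv2.imwrite("pics/w1.png",cv2.resize(im,(784,588),interpolation=cv2.INTER_CUBIC))
```

```text
{'time': 0.15, 'position': [0.178, -0.625, 0.291], 'tool_rot': [-3.11, -0.435, 0.001], 'joint_positions': [1.307, 0.322, -0.07, 1.451, 0.023, 1.371, -0.057], 'ft_force': [-0.513, -0.591, -0.895], 'grip_width': 0.999}
```

View pics/w1.png

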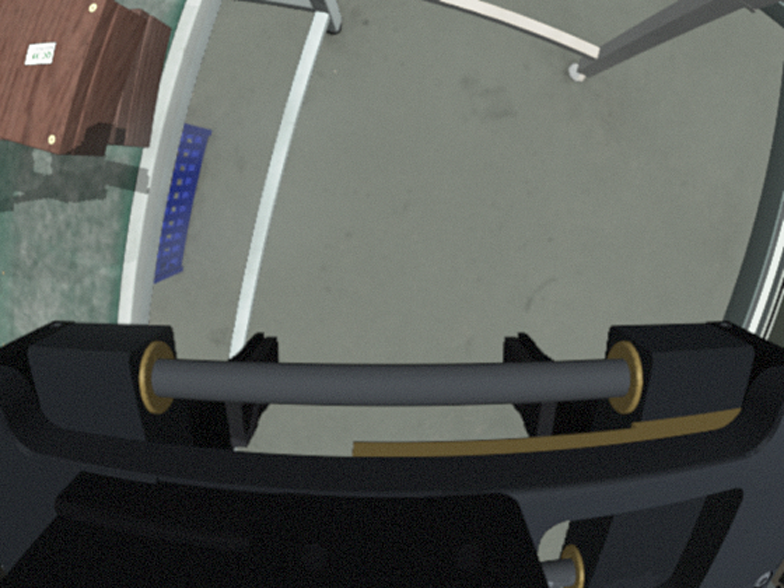

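The move was refused because every row needs all five keys, and this view is unchanged from the start. It does show that the camera looks toward tool +x, so I'll look at the press with tool x facing it.

Request:
send_rows(
  rows=[
    {"hand": 0, "x": 30, "y": 36, "z": 15, "roll": 7},
    {"hand": 0, "x": 30, "y": 36, "z": 15, "roll": 7},
    {"hand": 0, "x": 30, "y": 36, "z": 15, "roll": 7},
    {"hand": 0, "x": 30, "y": 36, "z": 15, "roll": 7},
    {"hand": 0, "x": 30, "y": 36, "z": 15, "roll": 7},
    {"hand": 0, "x": 30, "y": 36, "z": 15, "roll": 7},
    {"hand": 0, "x": 30, "y": 36, "z": 15, "roll": 7},
    {"hand": 0, "x": 30, "y": 36, "z": 15, "roll": 7},
    {"hand": 0, "x": 30, "y": 36, "z": 15, "roll": 0},
    {"hand": 0, "x": 30, "y": 36, "z": 0, "roll": 0},
  ],
  force=20,
)

```text
time: 1.2
position: [0.4796, -0.2636, 0.4298]
tool_rot: [2.54, 1.842, 0.002]
ft_force: [0.7, -0.9, 0.2]
grip_width: 0.165
grip_force: 0.0
```

Request:
send_rows(
  rows=[
    {"hand": 0, "x": 10, "y": 20, "z": 0, "roll": 0},
    {"hand": 0, "x": 10, "y": 20, "z": 0, "roll": 0},
    {"hand": 0, "x": 0, "y": 0, "z": 0, "roll": 0},
  ],
)

```text
time: 1.5
position: [0.4998, -0.2211, 0.4274]
tool_rot: [-2.536, -1.853, -0.002]
ft_force: [0.5, 1.2, -1.0]
grip_width: 0.009
grip_force: 0.0
```

```bash
cat > look.py <<'E'
from bench import *
import cv2,numpy as np,sys
s=get_state();print({k:np.round(s[k],3).tolist() for k in("time","position","tool_rot","joint_positions","ft_force","torque","grip_width","grip_force")})
n=sys.argv[1]
c=get_calibration("wrist");np.save(n+".npy",c["world_from_camera"])
im=get_image("wrist");cv2.imwrite(f"pics/{n}.png",cv2.resize(im,(784,588),interpolation=cv2.INTER_CUBIC))
E
python3 look.py w2
```

```text
{'time': 1.5, 'position': [0.5, -0.221, 0.427], 'tool_rot': [-2.536, -1.853, -0.002], 'joint_positions': [0.847, 0.096, -0.518, 1.464, 0.046, 1.593, 0.023], 'ft_force': [0.538, 1.229, -0.979], 'torque': [0.034, -0.112, 0.031], 'grip_width': 0.009, 'grip_force': 0.0}
```

View pics/w2.png

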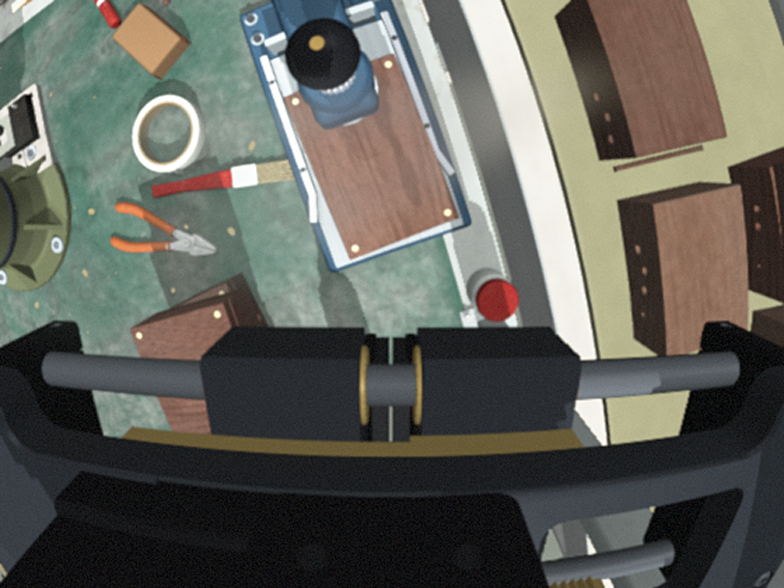

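Wrist view (784 px wide): ball (323,54) with radius about 36, lid screws at (355,248), (447,213) and (296,100), left guide running (272,98)–(305,185), right guide (388,15)–(440,150). The bottle isn't visible here and is hidden under the gripper. I'll refine the fit with this view.

```bash
cat > fit2.py <<'E'
import fit,numpy as np
from fit import W,C,least_squares
from bench import get_calibration
K2=get_calibration("wrist")["mtx"]
T2=np.linalg.inv(np.load("w2.npy"))
def pw(P):
    q=T2[:3,:3]@P+T2[:3,3];th=np.arctan2(np.hypot(q[0],q[1]),q[2]);r=K2[0,0]*th
    return K2[:2,2]+r*q[:2]/np.hypot(q[0],q[1])
w=lambda u,v:np.array([u,v])/1.4
def line(a,b,x):
    n=np.array([-(b-a)[1],(b-a)[0]]);n/=np.linalg.norm(n);return n@(x-a)
def res(p):
    i=p[7]
    r=[fit.res(p[:7])[:-3]*.7]
    r+=[pw(W(p,np.array([0,0,.204])))-w(323,54)]
    for l,u in [((-.058+i,-.088+i,.062),(355,248)),((.058-i,-.088+i,.062),(447,213)),((-.058+i,.088-i,.062),(296,100))]:
        r+=[pw(C(p,np.array(l)))-w(*u)]
    for sx,us in [(-1,[(272,98),(305,185)]),(1,[(388,15),(440,150)])]:
        a,b=[pw(W(p,np.array([sx*.066,y,.014]))) for y in(-.13,-.02)]
        r+=[[line(a,b,w(*u))*.7 for u in us]]
    return np.concatenate(r+[[ (p[7]-.009)/.003]])
s=least_squares(res,list(fit.p)+[.009],loss="soft_l1");p=s.x
print(p.round(4));print(res(p).round(1))
print("ball",W(p,np.array([0,0,.204])),"case",C(p,np.zeros(3)),"near end",C(p,np.array([0,-.088,0])),"home near",W(p,np.array([0,-.088,0])))
# ball position along ray from wrist cam by height
E
python3 fit2.py
```

```text
[ 0.5047 -0.0597 -0.0106  0.0203  0.0081 -0.0642  0.0685  0.0099]
[-0.  -0.5 -0.5 -2.  -0.7 -0.7  1.2  0.6 -0.   1.4  1.2  0.4 -3.  -1.6
 -0.6  0.2 -0.4 -0.1  0.3 -0.2 -0.   0.2 -4.4 -2.   0.7  5.8  0.3]
ball [ 0.50466228 -0.05969183  0.22427599] case [ 0.51206285 -0.12399005  0.02027599] near end [ 0.51715268 -0.21184273  0.02027599] home near [ 0.50372575 -0.14768684  0.02027599]
```

```bash
cat >> fit2.py <<'E'
def ray(u,v,z):
    d=(np.array([u,v])/1.4-K2[:2,2])/K2[0,0];t=np.linalg.norm(d);d=np.r_[d/t*np.sin(t),np.cos(t)]
    Tw=np.load("w2.npy");d=Tw[:3,:3]@d;o=Tw[:3,3];return o+d*(z-o[2])/d[2]
for u in [(320,127),(350,127),(375,115),(380,90)]:
    print(u,[ (ray(*u,p[3]+h)[:2]-p[:2]).round(3) for h in(.092,.12,.146)])
for a,b in [((272,98),(305,185)),((388,15),(440,150))]:
    A,B=ray(*a,p[3]+.014),ray(*b,p[3]+.014);print(A,B,"yaw",-np.arctan2(*(B-A)[:2])+ (0), np.arctan2(-(A-B)[0],(A-B)[1]))
A,B=[ray(*u,p[3]) for u in((335,268),(468,225))];print("bed front",A,B,np.arctan2(*(B-A)[[1,0]]))
E
python3 fit2.py|tail -8
```

```text
ball [ 0.50466228 -0.05969183  0.22427599] case [ 0.51206285 -0.12399005  0.02027599] near end [ 0.51715268 -0.21184273  0.02027599] home near [ 0.50372575 -0.14768684  0.02027599]
(320, 127) [array([-0.028, -0.028]), array([-0.025, -0.033]), array([-0.022, -0.037])]
(350, 127) [array([-0.003, -0.037]), array([-0.001, -0.041]), array([-0.   , -0.045])]
(375, 115) [array([ 0.022, -0.033]), array([ 0.021, -0.038]), array([ 0.021, -0.042])]
(380, 90) [array([ 0.033, -0.013]), array([ 0.032, -0.019]), array([ 0.031, -0.024])]
[ 0.42885916 -0.02454573  0.03427599] [ 0.43379052 -0.12846273  0.03427599] yaw -3.094173476457047 0.047419177132746085
[0.57573016 0.02477007 0.03427599] [ 0.58183945 -0.13715387  0.03427599] yaw -3.1038811892498432 0.03771146433994991
bed front [ 0.43325103 -0.22629668  0.02027599] [ 0.58919935 -0.22485337  0.02027599] 0.009254775776747373
```

Request:
send_rows(
  rows=[
    {"hand": 0, "x": 0, "y": -3, "z": -10, "roll": -8.4},
    {"hand": 0, "x": 0, "y": -3, "z": -10, "roll": -8.4},
    {"hand": 0, "x": 0, "y": -3, "z": -10, "roll": -8.4},
    {"hand": 0, "x": 0, "y": -3, "z": -10, "roll": -8.4},
    {"hand": 0, "x": 0, "y": -3, "z": -10, "roll": -8.4},
    {"hand": 0, "x": 0, "y": -3, "z": -10, "roll": -8.4},
    {"hand": 0, "x": 0, "y": -3, "z": -10, "roll": -8.4},
    {"hand": 0, "x": 0, "y": -3, "z": -10, "roll": -8.4},
    {"hand": 0, "x": 0, "y": -3, "z": -10, "roll": -8.4},
    {"hand": 0, "x": 0, "y": -3, "z": -10, "roll": -8.4},
  ],
)

```text
time: 2.55
position: [0.4971, -0.2574, 0.3266]
tool_rot: [3.122, -0.345, -0.001]
ft_force: [-0.1, -0.1, 0.2]
grip_width: 0.002
grip_force: 0.0
```

Request:
send_rows(
  rows=[
    {"hand": 0, "x": 2, "y": 0, "z": -10, "roll": -8.4},
    {"hand": 0, "x": 2, "y": 0, "z": -10, "roll": -8.4},
    {"hand": 0, "x": 2, "y": 0, "z": -10, "roll": -8.4},
    {"hand": 0, "x": 2, "y": 0, "z": -10, "roll": -8.4},
    {"hand": 0, "x": 2, "y": 0, "z": -10, "roll": -8.4},
    {"hand": 0, "x": 0, "y": 0, "z": -10, "roll": -8.4},
    {"hand": 0, "x": 0, "y": 0, "z": -10, "roll": -8.4},
    {"hand": 0, "x": 0, "y": 0, "z": -10, "roll": 0},
  ],
)

```text
time: 3.35
position: [0.5072, -0.2571, 0.2466]
tool_rot: [2.556, -1.825, -0.0]
ft_force: [-0.0, 0.2, -0.1]
grip_width: 0.003
grip_force: 0.0
```

Run:
```python
from bench import *
import cv2,numpy as np
s=get_state();print({k:np.round(s[k],3).tolist() for k in("time","position","tool_rot","joint_positions","ft_force")})
im=get_image("side")[100:360,190:390];cv2.imwrite("pics/s2.png",cv2.resize(im,None,fx=2.3,fy=2.3,interpolation=cv2.INTER_CUBIC))
```

```text
{'time': 3.35, 'position': [0.507, -0.257, 0.247], 'tool_rot': [2.556, -1.825, -0.0], 'joint_positions': [0.722, 0.194, -0.338, 1.71, 0.069, 1.25, -2.443], 'ft_force': [-0.042, 0.22, -0.059]}
```

View pics/s2.png

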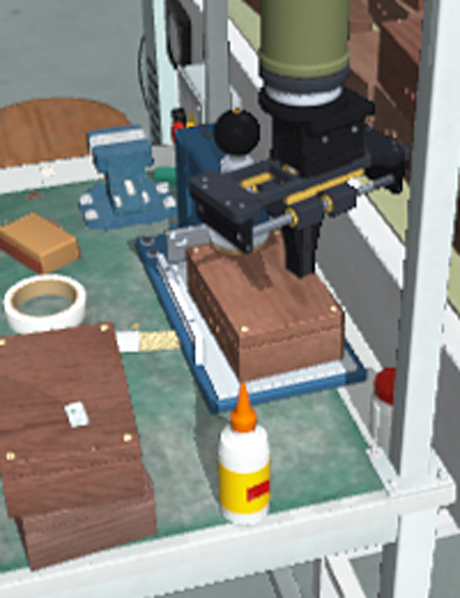

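Side view: the gripper is above and near the open end, with the fingertips over the case end. A red-capped jar at (385,375) in the crop may lie near the gripper's right end, so I'll triangulate it.

```bash
cat > jar.py <<'E'
from fit2 import *
from fit import proj
u=np.array([190+386/2.3,100+378/2.3])
f=lambda P:np.r_[proj(P)-u,pw(P)-w(497,300)]
q=least_squares(f,[.6,-.28,.08]);print("JAR",q.x,q.fun)
T=np.linalg.inv(fit.T)
for z in (0,):
    r=T[:3,:3]@np.linalg.inv(fit.K)@np.r_[190+382/2.3,100+440/2.3,1];print("jar base",T[:3,3]-r*T[2,3]/r[2])
E
python3 jar.py|tail -2
```

```text
JAR [ 0.58765577 -0.30168755  0.06751137] [ 3.42378494 -0.73890838 -2.37666909 -0.01657198]
jar base [ 0.57471491 -0.31331368  0.        ]
```

The jar's cap tops out near z 0.07, below the gripper body, so the way is clear. Descending, then pushing.

Request:
send_rows(
  rows=[
    {"hand": 0, "x": 0, "y": 0, "z": -25, "roll": 0},
    {"hand": 0, "x": 0, "y": 0, "z": -25, "roll": 0},
    {"hand": 0, "x": 0, "y": 0, "z": -25, "roll": 0},
    {"hand": 0, "x": 0, "y": 0, "z": -20, "roll": 0},
    {"hand": 0, "x": 0, "y": 0, "z": -20, "roll": 0},
    {"hand": 0, "x": 0, "y": 0, "z": -16, "roll": 0},
    {"hand": 0, "x": 0, "y": 0, "z": 0, "roll": 0},
  ],
)

```text
time: 4.1
position: [0.5063, -0.2553, 0.1139]
tool_rot: [2.56, -1.819, -0.008]
ft_force: [-0.2, 0.6, 0.1]
grip_width: 0.006
grip_force: 0.0
```

Request:
send_rows(
  rows=[
    {"hand": 0, "x": 0, "y": 5, "z": 0, "roll": 0},
    {"hand": 0, "x": 0, "y": 5, "z": 0, "roll": 0},
    {"hand": 0, "x": 0, "y": 5, "z": 0, "roll": 0},
    {"hand": 0, "x": 0, "y": 5, "z": 0, "roll": 0},
    {"hand": 0, "x": 0, "y": 5, "z": 0, "roll": 0},
    {"hand": 0, "x": 0, "y": 5, "z": 0, "roll": 0},
    {"hand": 0, "x": 0, "y": 5, "z": 0, "roll": 0},
    {"hand": 0, "x": 0, "y": 5, "z": 0, "roll": 0},
  ],
)

```text
time: 4.9
position: [0.5083, -0.2157, 0.1166]
tool_rot: [2.558, -1.822, 0.002]
ft_force: [-0.2, -3.1, 0.7]
grip_width: 0.002
grip_force: 1.5
```

Request:
send_rows(
  rows=[
    {"hand": 0, "x": 0, "y": 5, "z": 0, "roll": 0},
    {"hand": 0, "x": -1, "y": 5, "z": 0, "roll": 0},
    {"hand": 0, "x": 0, "y": 5, "z": 0, "roll": 0},
    {"hand": 0, "x": -1, "y": 5, "z": 0, "roll": 0},
    {"hand": 0, "x": 0, "y": 5, "z": 0, "roll": 0},
    {"hand": 0, "x": -1, "y": 5, "z": 0, "roll": 0},
    {"hand": 0, "x": 0, "y": 5, "z": 0, "roll": 0},
    {"hand": 0, "x": 0, "y": 5, "z": 0, "roll": 0},
  ],
)

```text
time: 5.7
position: [0.5053, -0.1749, 0.1165]
tool_rot: [2.559, -1.822, 0.0]
ft_force: [0.2, -4.9, 2.7]
grip_width: 0.003
grip_force: 2.1
```

Request:
send_rows(
  rows=[
    {"hand": 0, "x": 0, "y": 2, "z": 0, "roll": 0},
    {"hand": 0, "x": 0, "y": 2, "z": 0, "roll": 0},
  ],
)

```text
time: 5.9
position: [0.5053, -0.1711, 0.1164]
tool_rot: [2.559, -1.821, 0.001]
ft_force: [0.7, -4.1, 2.8]
grip_width: 0.008
grip_force: 2.2
```

Request:
send_rows(
  rows=[
    {"hand": 0, "x": 0, "y": 2, "z": 0, "roll": 0},
    {"hand": 0, "x": 0, "y": 2, "z": 0, "roll": 0},
    {"hand": 0, "x": 0, "y": 0, "z": 0, "roll": 0},
  ],
)

```text
time: 6.2
position: [0.5053, -0.1669, 0.1164]
tool_rot: [-2.56, 1.821, -0.0]
ft_force: [0.3, -3.4, 3.3]
grip_width: 0.006
grip_force: 1.8
```

Request:
send_rows(
  rows=[
    {"hand": 0, "x": 0, "y": 1.5, "z": 0, "roll": 0},
    {"hand": 0, "x": 0, "y": 1.5, "z": 0, "roll": 0},
  ],
)

```text
time: 6.4
position: [0.5053, -0.1643, 0.1164]
tool_rot: [2.559, -1.822, 0.0]
ft_force: [0.1, -4.8, 4.1]
grip_width: 0.006
grip_force: 2.4
```

Request:
send_rows(
  rows=[
    {"hand": 0, "x": 0, "y": 1, "z": 0, "roll": 0},
    {"hand": 0, "x": 0, "y": 1, "z": 0, "roll": 0},
  ],
)

```text
time: 6.6
position: [0.5053, -0.1625, 0.1164]
tool_rot: [2.559, -1.822, 0.001]
ft_force: [0.0, -8.0, 3.5]
grip_width: 0.004
grip_force: 3.5
```

Request:
send_rows(
  rows=[
    {"hand": 0, "x": 0, "y": 1, "z": 0, "roll": 0},
    {"hand": 0, "x": 0, "y": 0, "z": 0, "roll": 0},
  ],
)

```text
time: 6.8
position: [0.5052, -0.1624, 0.1164]
tool_rot: [2.558, -1.822, 0.002]
ft_force: [0.4, -7.3, 2.4]
grip_width: 0.006
grip_force: 3.7
```

Request:
send_rows(
  rows=[
    {"hand": 0, "x": 0, "y": 1, "z": 0, "roll": 0},
    {"hand": 0, "x": 0, "y": 0, "z": 0, "roll": 0},
  ],
)

```text
time: 7.0
position: [0.5051, -0.1622, 0.1165]
tool_rot: [2.557, -1.822, 0.003]
ft_force: [0.2, -9.0, 3.6]
grip_width: 0.004
grip_force: 4.5
```

Request:
send_rows(
  rows=[
    {"hand": 0, "x": 0, "y": 1, "z": 0, "roll": 0},
    {"hand": 0, "x": 0, "y": 0, "z": 0, "roll": 0},
  ],
)

```text
time: 7.2
position: [0.5048, -0.162, 0.1165]
tool_rot: [2.555, -1.822, 0.003]
ft_force: [-0.1, -11.2, 3.0]
grip_width: 0.005
grip_force: 5.2
```

Request:
send_rows(
  rows=[
    {"hand": 0, "x": 0, "y": 2, "z": 0, "roll": 0},
    {"hand": 0, "x": 0, "y": 2, "z": 0, "roll": 0},
    {"hand": 0, "x": 0, "y": 0, "z": 0, "roll": 0},
    {"hand": 0, "x": 0, "y": 0, "z": 0, "roll": 0},
  ],
)

```text
time: 7.6
position: [0.5038, -0.1613, 0.1166]
tool_rot: [2.55, -1.823, 0.005]
ft_force: [-2.3, -16.8, 3.3]
grip_width: 0.003
grip_force: 8.3
```

Run:
```python
from bench import *
import cv2,numpy as np
s=get_state();print({k:np.round(s[k],3).tolist() for k in("time","position","tool_rot","joint_positions","ft_force")})
im=get_image("side")[130:300,225:375];cv2.imwrite("pics/s3.png",cv2.resize(im,None,fx=3.5,fy=3.5,interpolation=cv2.INTER_CUBIC))
```

```text
{'time': 7.6, 'position': [0.504, -0.161, 0.117], 'tool_rot': [2.55, -1.823, 0.005], 'joint_positions': [0.577, 0.247, -0.357, 1.934, 0.112, 0.978, -2.645], 'ft_force': [-2.323, -16.824, 3.275]}
```

View pics/s3.png

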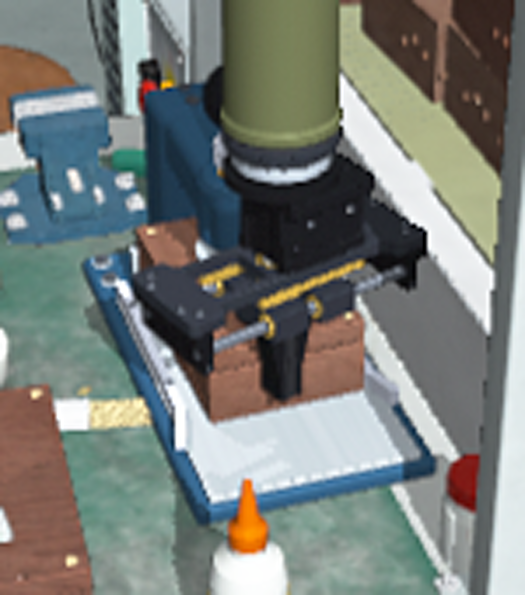

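The case looks home: its far-left lid corner is at the stop, and the near bottom edge runs (212,418)–(365,388) with empty bed behind it. Joint 7 is near its limit, so I'll back off, rise and unroll for a wrist look over the ball.

Request:
send_rows(
  rows=[
    {"hand": 0, "x": 0, "y": -8, "z": 0, "roll": 0},
    {"hand": 0, "x": 0, "y": -15, "z": 0, "roll": 0},
    {"hand": 0, "x": 0, "y": -20, "z": 0, "roll": 0},
    {"hand": 0, "x": 0, "y": -20, "z": 0, "roll": 0},
    {"hand": 0, "x": 0, "y": -10, "z": 20, "roll": 0},
    {"hand": 0, "x": 0, "y": 0, "z": 40, "roll": 0},
    {"hand": 0, "x": 0, "y": 0, "z": 40, "roll": 0},
    {"hand": 0, "x": 0, "y": 0, "z": 40, "roll": 5},
    {"hand": 0, "x": 0, "y": 0, "z": 40, "roll": 8.5},
    {"hand": 0, "x": 0, "y": 0, "z": 40, "roll": 8.5},
  ],
)

```text
time: 8.65
position: [0.5052, -0.2267, 0.337]
tool_rot: [-2.864, 1.287, 0.003]
ft_force: [0.7, -0.3, 0.0]
grip_width: 0.003
grip_force: 0.0
```

Request:
send_rows(
  rows=[
    {"hand": 0, "x": 0, "y": 5, "z": 20, "roll": 8.5},
    {"hand": 0, "x": 0, "y": 5, "z": 20, "roll": 8.5},
    {"hand": 0, "x": 0, "y": 5, "z": 20, "roll": 8.5},
    {"hand": 0, "x": 0, "y": 5, "z": 0, "roll": 8.5},
    {"hand": 0, "x": 0, "y": 5, "z": 0, "roll": 8.5},
    {"hand": 0, "x": 0, "y": 5, "z": 0, "roll": 8.5},
    {"hand": 0, "x": 0, "y": 5, "z": 0, "roll": 8.5},
    {"hand": 0, "x": 0, "y": 5, "z": 0, "roll": 8.5},
    {"hand": 0, "x": 0, "y": 5, "z": 0, "roll": 8.5},
    {"hand": 87, "x": 0, "y": 5, "z": 0, "roll": 8.5},
  ],
)

```text
time: 9.65
position: [0.5053, -0.1767, 0.3953]
tool_rot: [-2.98, -0.985, 0.001]
ft_force: [-0.0, 1.3, 0.6]
grip_width: 0.041
grip_force: 0.0
```

Request:
send_rows(
  rows=[
    {"hand": 87, "x": 0, "y": 5, "z": 0, "roll": 8.5},
    {"hand": 87, "x": 0, "y": 5, "z": 0, "roll": 8.5},
    {"hand": 87, "x": 0, "y": 5, "z": 0, "roll": 8.5},
    {"hand": 87, "x": 0, "y": 5, "z": 0, "roll": 8.5},
    {"hand": 87, "x": 0, "y": 5, "z": 0, "roll": 4},
    {"hand": 87, "x": 0, "y": 0, "z": 0, "roll": 0},
    {"hand": 87, "x": 0, "y": 0, "z": 0, "roll": 0},
  ],
)

```text
time: 10.35
position: [0.5052, -0.1526, 0.3957]
tool_rot: [-2.506, -1.892, 0.0]
ft_force: [-0.6, 0.2, 1.0]
grip_width: 0.647
grip_force: 0.0
```

```bash
python3 look.py w3
python3 - <<'E'
import cv2
im=cv2.imread("pics/w3.png")[0:330,150:600];cv2.imwrite("pics/w3c.png",cv2.resize(im,None,fx=1.75,fy=1.75,interpolation=cv2.INTER_CUBIC))
E
```

```text
{'time': 10.35, 'position': [0.505, -0.153, 0.396], 'tool_rot': [-2.506, -1.892, 0.0], 'joint_positions': [0.719, 0.053, -0.493, 1.567, 0.024, 1.53, -0.053], 'ft_force': [-0.579, 0.169, 1.031], 'torque': [-0.051, -0.126, -0.061], 'grip_width': 0.647, 'grip_force': 0.0}
```

View pics/w3c.png

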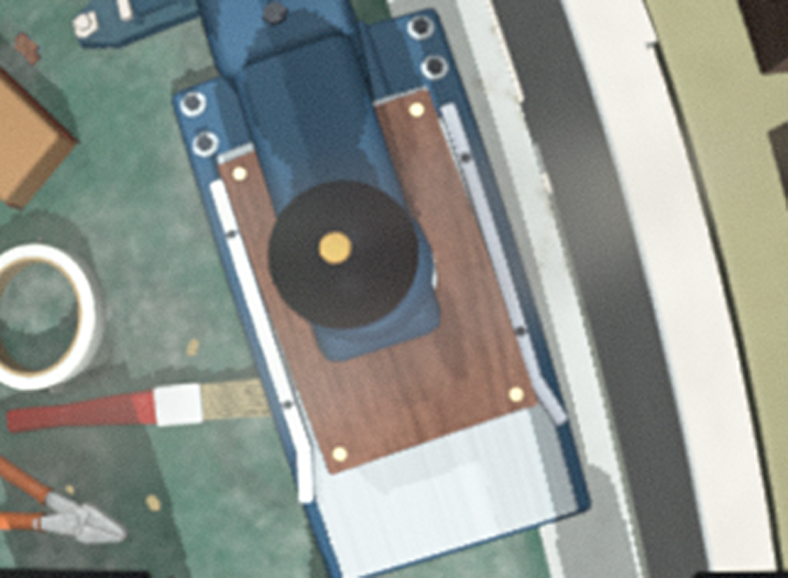

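The case sits flush and square on the back stop between the guides. The ball is centred at (343,254) in the crop with radius 75, and the lid screws are at (240,173), (416,110), (340,454) and (516,394).

```bash
cat > m3.py <<'E'
import numpy as np
from bench import get_calibration
K2=get_calibration("wrist")["mtx"];Tw=np.load("w3.npy")
def ray(u,v,z):
    d=(np.array([150+u/1.75,v/1.75])/1.4-K2[:2,2])/K2[0,0];t=np.linalg.norm(d);d=np.r_[d/t*np.sin(t),np.cos(t)]
    d=Tw[:3,:3]@d;o=Tw[:3,3];return (o+d*(z-o[2])/d[2]).round(4)
print("cam",Tw[:3,3],"dist",np.linalg.norm(ray(343,254,.224)-Tw[:3,3]))
print("ball",ray(343,254,.224),ray(343,254,.218))
S=[ray(*u,.082) for u in((240,173),(416,110),(340,454),(516,394))];print(S,np.mean(S,0))
d=S[0]-S[2];print("yaw",np.arctan2(-d[0],d[1]));d=S[1]-S[3];print(np.arctan2(-d[0],d[1]))
for a,b in(((213,185),(284,405)),((450,105),(527,365))):
    d=ray(*a,.034)-ray(*b,.034);print("guide",ray(*a,.034),np.arctan2(-d[0],d[1]))
d=ray(428,90,.06)-ray(220,158,.06);print("stop",np.arctan2(d[1],d[0]))
E
python3 m3.py
```

```text
cam [ 0.52334967 -0.08863947  0.48856168] dist 0.26683475975280935
ball [ 0.5052 -0.059   0.224 ] [ 0.5047 -0.0583  0.218 ]
[array([0.4564, 0.0146, 0.082 ]), array([0.5515, 0.0196, 0.082 ]), array([ 0.4646, -0.1415,  0.082 ]), array([ 0.5604, -0.1362,  0.082 ])] [ 0.508225 -0.060875  0.082   ]
yaw 0.052482190759597876
0.057062503543943155
guide [0.4313 0.0253 0.034 ] 0.024921525494348614
guide [0.5743 0.0301 0.034 ] 0.00635315467453849
stop 0.02203033357801039
```

```bash
cat >> m3.py <<'E'
print("--")
for z in(.01,.03,):
  for a,b in(((193,102),(420,27)),((204,144),(434,67)),((345,578),(587,508))):
    d=ray(*b,z)-ray(*a,z);print(z,d,np.arctan2(d[1],d[0]))
E
python3 m3.py|sed '1,/--/d'
```

```text
0.01 [0.1458 0.0032 0.    ] 0.021944350653966254
0.01 [0.1467 0.0042 0.    ] 0.028622038362950793
0.01 [0.1588 0.0023 0.    ] 0.014482614561645147
0.03 [0.1397 0.0031 0.    ] 0.022186766802181356
0.03 [0.1406 0.004  0.    ] 0.028441830428195175
0.03 [0.1522 0.0022 0.    ] 0.01445365833436844
```

The bolts give the press yaw as about 0.022, but the case measures about 0.054. So the case probably still sits some 0.03 rad skew, because the finger's friction stopped it squaring. I'll push again left of centre and drag slightly to −x.

Request:
send_rows(
  rows=[
    {"hand": 0, "x": -2.3, "y": -7, "z": 0, "roll": -8.35},
    {"hand": 0, "x": -2.3, "y": -7, "z": 0, "roll": -8.35},
    {"hand": 0, "x": -2.3, "y": -7, "z": 0, "roll": -8.35},
    {"hand": 0, "x": -2.3, "y": -7, "z": 0, "roll": -8.35},
    {"hand": 0, "x": -2.3, "y": -7, "z": 0, "roll": -8.35},
    {"hand": 0, "x": -2.3, "y": -7, "z": 0, "roll": -8.35},
    {"hand": 0, "x": -2.3, "y": -7, "z": 0, "roll": -8.35},
    {"hand": 0, "x": -2.3, "y": -7, "z": 0, "roll": -8.35},
    {"hand": 0, "x": -2.3, "y": -7, "z": 0, "roll": -8.35},
    {"hand": 0, "x": -2.3, "y": -7, "z": 0, "roll": -8.35},
  ],
)

```text
time: 11.4
position: [0.4821, -0.2236, 0.396]
tool_rot: [-3.13, 0.268, 0.001]
ft_force: [0.3, -0.2, 0.1]
grip_width: 0.022
grip_force: 0.0
```

Request:
send_rows(
  rows=[
    {"hand": 0, "x": 0, "y": 0, "z": -20, "roll": -8.35},
    {"hand": 0, "x": 0, "y": 0, "z": -20, "roll": -8.35},
    {"hand": 0, "x": 0, "y": 0, "z": -20, "roll": -8.35},
    {"hand": 0, "x": 0, "y": 0, "z": -20, "roll": -8.35},
    {"hand": 0, "x": 0, "y": 0, "z": -20, "roll": -8.35},
    {"hand": 0, "x": 0, "y": 0, "z": -20, "roll": -8.35},
    {"hand": 0, "x": 0, "y": 0, "z": -20, "roll": -8.35},
    {"hand": 0, "x": 0, "y": 0, "z": 0, "roll": 0},
  ],
)

```text
time: 12.2
position: [0.4806, -0.2227, 0.2532]
tool_rot: [2.605, -1.755, -0.01]
ft_force: [-0.4, 0.2, -0.7]
grip_width: 0.006
grip_force: 0.0
```

Request:
send_rows(
  rows=[
    {"hand": 0, "x": 0, "y": 0, "z": -30, "roll": 0},
    {"hand": 0, "x": 0, "y": 0, "z": -30, "roll": 0},
    {"hand": 0, "x": 0, "y": 0, "z": -30, "roll": 0},
    {"hand": 0, "x": 0, "y": 0, "z": -30, "roll": 0},
    {"hand": 0, "x": 0, "y": 0, "z": -17, "roll": 0},
    {"hand": 0, "x": 0, "y": 10, "z": 0, "roll": 0},
    {"hand": 0, "x": 0, "y": 10, "z": 0, "roll": 0},
    {"hand": 0, "x": 0, "y": 10, "z": 0, "roll": 0},
    {"hand": 0, "x": 0, "y": 10, "z": 0, "roll": 0},
    {"hand": 0, "x": 0, "y": 10, "z": 0, "roll": 0},
  ],
)

```text
time: 13.2
position: [0.4828, -0.1721, 0.1204]
tool_rot: [-2.608, 1.752, -0.003]
ft_force: [0.8, 0.1, -0.6]
grip_width: 0.005
grip_force: 0.0
```

Request:
send_rows(
  rows=[
    {"hand": 0, "x": 0, "y": 2, "z": 0, "roll": 0},
    {"hand": 0, "x": 0, "y": 2, "z": 0, "roll": 0},
    {"hand": 0, "x": 0, "y": 2, "z": 0, "roll": 0},
  ],
)

```text
time: 13.5
position: [0.4822, -0.1674, 0.1194]
tool_rot: [2.606, -1.753, 0.0]
ft_force: [-0.3, 0.3, -0.2]
grip_width: 0.0
grip_force: 0.0
```

Request:
send_rows(
  rows=[
    {"hand": 0, "x": 0, "y": 2, "z": 0, "roll": 0},
    {"hand": 0, "x": 0, "y": 2, "z": 0, "roll": 0},
    {"hand": 0, "x": 0, "y": 1, "z": 0, "roll": 0},
  ],
)

```text
time: 13.8
position: [0.482, -0.1634, 0.1193]
tool_rot: [2.605, -1.753, 0.001]
ft_force: [-0.5, -4.5, 0.2]
grip_width: 0.005
grip_force: 2.2
```

Request:
send_rows(
  rows=[
    {"hand": 0, "x": 0, "y": 1, "z": 0, "roll": 0},
    {"hand": 0, "x": 0, "y": 1, "z": 0, "roll": 0},
  ],
)

```text
time: 14.0
position: [0.4814, -0.1628, 0.1193]
tool_rot: [2.603, -1.753, 0.001]
ft_force: [-3.1, -8.0, 0.8]
grip_width: 0.009
grip_force: 4.0
```

Request:
send_rows(
  rows=[
    {"hand": 0, "x": -1, "y": 0.5, "z": 0, "roll": 0},
    {"hand": 0, "x": -1, "y": 0.5, "z": 0, "roll": 0},
    {"hand": 0, "x": -1, "y": 0.5, "z": 0, "roll": 0},
    {"hand": 0, "x": -1, "y": 0.5, "z": 0, "roll": 0},
  ],
)

```text
time: 14.4
position: [0.4774, -0.1612, 0.1193]
tool_rot: [2.602, -1.754, 0.002]
ft_force: [-0.5, -7.9, -0.4]
grip_width: 0.0
grip_force: 4.3
```

Request:
send_rows(
  rows=[
    {"hand": 0, "x": -1, "y": 0.5, "z": 0, "roll": 0},
    {"hand": 0, "x": -1, "y": 0.5, "z": 0, "roll": 0},
    {"hand": 0, "x": -1, "y": 0.5, "z": 0, "roll": 0},
    {"hand": 0, "x": -1, "y": 0.5, "z": 0, "roll": 0},
  ],
)

```text
time: 14.8
position: [0.4755, -0.161, 0.1205]
tool_rot: [2.602, -1.755, 0.012]
ft_force: [2.2, -12.3, -0.2]
grip_width: 0.006
grip_force: 6.3
```

The case rotated, gained 2 mm, and now resists the drag (Fx reversed), so it should be flush. Backing off for the final look.

Request:
send_rows(
  rows=[
    {"hand": 0, "x": 0, "y": -10, "z": 0, "roll": 0},
    {"hand": 0, "x": 3, "y": -15, "z": 0, "roll": 0},
    {"hand": 0, "x": 4, "y": -20, "z": 0, "roll": 0},
    {"hand": 0, "x": 4, "y": -20, "z": 0, "roll": 0},
    {"hand": 0, "x": 3, "y": -10, "z": 20, "roll": 0},
    {"hand": 0, "x": 3, "y": 0, "z": 40, "roll": 0},
    {"hand": 0, "x": 3, "y": 0, "z": 40, "roll": 0},
    {"hand": 0, "x": 3, "y": 0, "z": 40, "roll": 5},
    {"hand": 0, "x": 4, "y": 0, "z": 40, "roll": 8.5},
    {"hand": 0, "x": 4, "y": 0, "z": 40, "roll": 8.5},
  ],
)

```text
time: 15.8
position: [0.5053, -0.2317, 0.3408]
tool_rot: [-2.897, 1.215, 0.001]
ft_force: [1.1, 0.1, 0.1]
grip_width: 0.005
grip_force: 0.0
```

Request:
send_rows(
  rows=[
    {"hand": 0, "x": 0, "y": 5, "z": 20, "roll": 8.5},
    {"hand": 0, "x": 0, "y": 5, "z": 20, "roll": 8.5},
    {"hand": 0, "x": 0, "y": 5, "z": 20, "roll": 8.5},
    {"hand": 0, "x": 0, "y": 5, "z": 0, "roll": 8.5},
    {"hand": 0, "x": 0, "y": 5, "z": 0, "roll": 8.5},
    {"hand": 0, "x": 0, "y": 5, "z": 0, "roll": 8.5},
    {"hand": 0, "x": 0, "y": 5, "z": 0, "roll": 8.5},
    {"hand": 0, "x": 0, "y": 5, "z": 0, "roll": 8.5},
    {"hand": 87, "x": 0, "y": 5, "z": 0, "roll": 8.5},
    {"hand": 87, "x": 0, "y": 5, "z": 0, "roll": 8.5},
  ],
)

```text
time: 16.8
position: [0.5054, -0.1816, 0.3991]
tool_rot: [-2.956, -1.062, -0.0]
ft_force: [0.3, 0.4, 0.2]
grip_width: 0.108
grip_force: 0.0
```

Request:
send_rows(
  rows=[
    {"hand": 87, "x": 0, "y": 5, "z": 0, "roll": 8.5},
    {"hand": 87, "x": 0, "y": 5, "z": 0, "roll": 8.5},
    {"hand": 87, "x": 0, "y": 5, "z": 0, "roll": 8.5},
    {"hand": 87, "x": 0, "y": 5, "z": 0, "roll": 8.5},
    {"hand": 87, "x": 0, "y": 5, "z": 0, "roll": 4},
    {"hand": 87, "x": 0, "y": 0, "z": 0, "roll": 0},
    {"hand": 87, "x": 0, "y": 0, "z": 0, "roll": 0},
  ],
)

```text
time: 17.5
position: [0.5053, -0.1567, 0.3992]
tool_rot: [-2.458, -1.957, -0.0]
ft_force: [0.4, 0.5, 0.2]
grip_width: 0.742
grip_force: 0.0
```

```bash
python3 look.py w4
python3 - <<'E'
import cv2
im=cv2.imread("pics/w4.png")[0:330,150:600];cv2.imwrite("pics/w4c.png",cv2.resize(im,None,fx=1.75,fy=1.75,interpolation=cv2.INTER_CUBIC))
E
```

```text
{'time': 17.5, 'position': [0.505, -0.157, 0.399], 'tool_rot': [-2.458, -1.957, -0.0], 'joint_positions': [0.76, 0.057, -0.53, 1.557, 0.028, 1.536, 0.003], 'ft_force': [0.388, 0.453, 0.158], 'torque': [-0.028, -0.093, -0.048], 'grip_width': 0.742, 'grip_force': 0.0}
```

View pics/w4c.png

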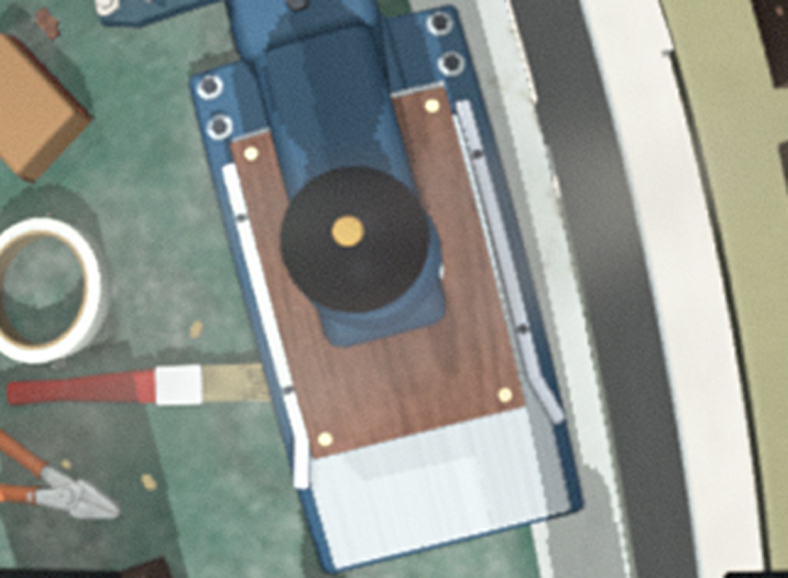

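The far edge now meets the stop evenly and the sides run parallel to the guides. Lid screws are at (251,153), (432,106), (325,439) and (505,395), the ball at (356,239) with radius 74, and bolts at (209,87)–(440,22) and (220,127)–(452,63).

```bash
sed -i 's/w3.npy/w4.npy/' m3.py
cat > m4.py <<'E'
from m3 import *
print("==== ball",ray(356,239,.224))
S=[ray(*u,.082) for u in((251,153),(432,106),(325,439),(505,395))];print(np.mean(S,0))
d=S[0]-S[2];print("case yaw",np.arctan2(-d[0],d[1]));d=S[1]-S[3];print(np.arctan2(-d[0],d[1]))
for a,b in(((209,87),(440,22)),((220,127),(452,63))):
    d=ray(*b,.02)-ray(*a,.02);print("bolt yaw",np.arctan2(d[1],d[0]))
E
python3 m4.py|sed -n '/====/,$p'
```

```text
==== ball [ 0.5057 -0.0591  0.224 ]
[ 0.505   -0.06015  0.082  ]
case yaw 0.017272754199777696
0.018575697870982694
bolt yaw 0.0339910667130566
bolt yaw 0.02997707039067335
```

Confirmed square: case yaw 0.018 against press yaw about 0.03, with the centre on the axis. Now above the ball at (0.5055, −0.059), rolled to the far end of joint 7.

Request:
send_rows(
  rows=[
    {"hand": 87, "x": 0, "y": 10, "z": 0, "roll": 8.4},
    {"hand": 87, "x": 0, "y": 10, "z": 0, "roll": 8.4},
    {"hand": 87, "x": 0, "y": 10, "z": 0, "roll": 8.4},
    {"hand": 87, "x": 0, "y": 10, "z": 0, "roll": 8.4},
    {"hand": 87, "x": 0, "y": 10, "z": 0, "roll": 8.4},
    {"hand": 87, "x": 0, "y": 10, "z": 0, "roll": 8.4},
    {"hand": 87, "x": 0, "y": 10, "z": 0, "roll": 8.4},
    {"hand": 87, "x": 0, "y": 10, "z": 0, "roll": 8.4},
    {"hand": 87, "x": 0, "y": 10, "z": 0, "roll": 8.4},
    {"hand": 87, "x": 0, "y": 8, "z": 0, "roll": 8.4},
  ],
)

```text
time: 18.55
position: [0.5053, -0.0579, 0.3993]
tool_rot: [0.507, 3.1, 0.001]
ft_force: [-0.3, -0.3, -0.1]
grip_width: 0.998
grip_force: 0.0
```

Request:
send_rows(
  rows=[
    {"hand": 87, "x": 0, "y": 0, "z": -3, "roll": 8.4},
    {"hand": 87, "x": 0, "y": 0, "z": -3, "roll": 8.4},
    {"hand": 87, "x": 0, "y": 0, "z": -3, "roll": 8.4},
    {"hand": 87, "x": 0, "y": 0, "z": -3, "roll": 8.4},
    {"hand": 87, "x": 0, "y": 0, "z": -3, "roll": 8.4},
    {"hand": 87, "x": 0, "y": 0, "z": -3, "roll": 8.4},
    {"hand": 87, "x": 0, "y": 0, "z": -3, "roll": 8.4},
    {"hand": 87, "x": 0, "y": 0, "z": 0, "roll": 0},
  ],
)

```text
time: 19.35
position: [0.5051, -0.0586, 0.3779]
tool_rot: [1.072, -2.953, -0.001]
ft_force: [-0.0, -0.5, 0.1]
grip_width: 1.002
grip_force: 0.0
```

```bash
cat > st.py <<'E'
from bench import get_state
import numpy as np
s=get_state();print({k:np.round(s[k],3).tolist() for k in("time","position","tool_rot","joint_positions","ft_force","torque","grip_width","grip_force")})
E
python3 st.py
```

```text
{'time': 19.35, 'position': [0.505, -0.059, 0.378], 'tool_rot': [1.072, -2.953, -0.001], 'joint_positions': [0.707, 0.016, -0.645, 1.637, 0.009, 1.493, 2.328], 'ft_force': [-0.003, -0.549, 0.055], 'torque': [0.113, -0.061, 0.011], 'grip_width': 1.002, 'grip_force': 0.0}
```

Request:
send_rows(
  rows=[
    {"hand": 87, "x": 0, "y": 0, "z": -20, "roll": 8},
    {"hand": 87, "x": 0, "y": 0, "z": -20, "roll": 0},
    {"hand": 87, "x": 0, "y": 0, "z": -20, "roll": 0},
    {"hand": 87, "x": 0, "y": 0, "z": -20, "roll": 0},
    {"hand": 87, "x": 0, "y": 0, "z": -15, "roll": 0},
    {"hand": 87, "x": 0, "y": 0, "z": -8, "roll": 0},
    {"hand": 87, "x": 0, "y": 0, "z": 0, "roll": 0},
  ],
)

```text
time: 20.05
position: [0.5049, -0.0582, 0.2745]
tool_rot: [1.274, -2.87, -0.002]
ft_force: [-0.2, 0.4, 0.6]
grip_width: 0.997
grip_force: 0.0
```

Request:
send_rows(
  rows=[
    {"hand": 40, "x": 0, "y": 0, "z": 0, "roll": 0},
    {"hand": 40, "x": 0, "y": 0, "z": 0, "roll": 0},
    {"hand": 40, "x": 0, "y": 0, "z": 0, "roll": 0},
    {"hand": 40, "x": 0, "y": 0, "z": 0, "roll": 0},
    {"hand": 40, "x": 0, "y": 0, "z": 0, "roll": 0},
    {"hand": 40, "x": 0, "y": 0, "z": 0, "roll": 0},
    {"hand": 40, "x": 0, "y": 0, "z": 0, "roll": 0},
  ],
  force=20,
)

```text
time: 20.75
position: [0.5056, -0.0583, 0.2756]
tool_rot: [-1.276, 2.87, -0.001]
ft_force: [0.5, -0.4, 1.6]
grip_width: 0.562
grip_force: 20.0
```

```bash
python3 st.py
```

```text
{'time': 20.75, 'position': [0.506, -0.058, 0.276], 'tool_rot': [-1.276, 2.87, -0.001], 'joint_positions': [0.698, 0.064, -0.655, 1.8, 0.041, 1.291, 2.441], 'ft_force': [0.542, -0.352, 1.593], 'torque': [0.005, -0.27, -0.017], 'grip_width': 0.562, 'grip_force': 19.99}
```

Ball gripped at 48.9 mm. Raising the grip to 55 N and starting to turn clockwise, reading the torque.

Request:
send_rows(
  rows=[
    {"hand": 40, "x": 0, "y": 0, "z": 0, "roll": 0},
    {"hand": 40, "x": 0, "y": 0, "z": 0, "roll": 0},
    {"hand": 40, "x": 0, "y": 0, "z": 0, "roll": -4},
    {"hand": 40, "x": 0, "y": 0, "z": 0, "roll": -8},
    {"hand": 40, "x": 0, "y": 0, "z": 0, "roll": -8},
    {"hand": 40, "x": 0, "y": 0, "z": 0, "roll": -8},
  ],
  force=55,
)

```text
time: 21.35
position: [0.5057, -0.0587, 0.2755]
tool_rot: [-0.536, 3.094, -0.002]
ft_force: [2.0, -1.7, 0.7]
grip_width: 0.552
grip_force: 55.0
```

```bash
python3 st.py
```

```text
{'time': 21.35, 'position': [0.506, -0.059, 0.276], 'tool_rot': [-0.536, 3.094, -0.002], 'joint_positions': [0.681, 0.062, -0.637, 1.8, 0.04, 1.29, 1.948], 'ft_force': [1.954, -1.654, 0.674], 'torque': [-0.338, -0.56, 0.352], 'grip_width': 0.552, 'grip_force': 54.97}
```

Request:
send_rows(
  rows=[
    {"hand": 40, "x": 0, "y": 0, "z": 0, "roll": -8},
    {"hand": 40, "x": 0, "y": 0, "z": 0, "roll": -8},
    {"hand": 40, "x": 0, "y": 0, "z": 0, "roll": -8},
    {"hand": 40, "x": 0, "y": 0, "z": 0, "roll": -8},
    {"hand": 40, "x": 0, "y": 0, "z": 0, "roll": -4},
  ],
)

```text
time: 21.85
position: [0.5057, -0.0592, 0.2755]
tool_rot: [0.445, 3.108, -0.003]
ft_force: [1.8, -3.0, -0.5]
grip_width: 0.554
grip_force: 55.0
```

```bash
python3 st.py
```

```text
{'time': 21.85, 'position': [0.506, -0.059, 0.276], 'tool_rot': [0.445, 3.108, -0.003], 'joint_positions': [0.66, 0.061, -0.615, 1.801, 0.038, 1.29, 1.322], 'ft_force': [1.85, -2.977, -0.493], 'torque': [-0.608, -0.567, 0.231], 'grip_width': 0.554, 'grip_force': 54.976}
```

Request:
send_rows(
  rows=[
    {"hand": 40, "x": 0, "y": 0, "z": 0, "roll": -4},
    {"hand": 40, "x": 0, "y": 0, "z": 0, "roll": -4},
    {"hand": 40, "x": 0, "y": 0, "z": 0, "roll": -4},
  ],
)

```text
time: 22.15
position: [0.5056, -0.0593, 0.2755]
tool_rot: [0.765, 3.045, -0.003]
ft_force: [1.7, -2.8, 0.0]
grip_width: 0.55
grip_force: 55.0
```

```bash
python3 st.py
```

```text
{'time': 22.15, 'position': [0.506, -0.059, 0.276], 'tool_rot': [0.765, 3.045, -0.003], 'joint_positions': [0.654, 0.06, -0.607, 1.801, 0.038, 1.29, 1.115], 'ft_force': [1.661, -2.783, 0.003], 'torque': [-0.647, -0.478, 0.294], 'grip_width': 0.55, 'grip_force': 54.976}
```

Request:
send_rows(
  rows=[
    {"hand": 40, "x": 0, "y": 0, "z": 0, "roll": -4},
    {"hand": 40, "x": 0, "y": 0, "z": 0, "roll": -4},
    {"hand": 40, "x": 0, "y": 0, "z": 0, "roll": -4},
  ],
)

```text
time: 22.45
position: [0.5056, -0.0595, 0.2755]
tool_rot: [1.079, 2.948, -0.003]
ft_force: [1.6, -4.2, 1.6]
grip_width: 0.55
grip_force: 55.0
```

```bash
python3 st.py
```

```text
{'time': 22.45, 'position': [0.506, -0.059, 0.276], 'tool_rot': [1.079, 2.948, -0.003], 'joint_positions': [0.647, 0.06, -0.6, 1.801, 0.037, 1.29, 0.906], 'ft_force': [1.567, -4.185, 1.611], 'torque': [-0.7, -0.495, 0.357], 'grip_width': 0.55, 'grip_force': 54.976}
```

Request:
send_rows(
  rows=[
    {"hand": 40, "x": 0, "y": 0, "z": 0, "roll": -4},
    {"hand": 40, "x": 0, "y": 0, "z": 0, "roll": -4},
    {"hand": 40, "x": 0, "y": 0, "z": 0, "roll": -4},
  ],
)

```text
time: 22.75
position: [0.5055, -0.0596, 0.2755]
tool_rot: [1.382, 2.819, -0.003]
ft_force: [0.9, -3.5, 1.0]
grip_width: 0.55
grip_force: 55.0
```

```bash
python3 st.py
```

```text
{'time': 22.75, 'position': [0.505, -0.06, 0.276], 'tool_rot': [1.382, 2.819, -0.003], 'joint_positions': [0.64, 0.059, -0.593, 1.801, 0.037, 1.29, 0.697], 'ft_force': [0.895, -3.532, 1.02], 'torque': [-0.778, -0.433, 0.296], 'grip_width': 0.55, 'grip_force': 54.976}
```

Request:
send_rows(
  rows=[
    {"hand": 40, "x": 0, "y": 0, "z": 0, "roll": -4},
    {"hand": 40, "x": 0, "y": 0, "z": 0, "roll": -4},
  ],
)

```text
time: 22.95
position: [0.5054, -0.0596, 0.2756]
tool_rot: [1.575, 2.716, -0.003]
ft_force: [1.2, -3.5, 1.8]
grip_width: 0.559
grip_force: 55.0
```

```bash
python3 st.py
```

```text
{'time': 22.95, 'position': [0.505, -0.06, 0.276], 'tool_rot': [1.575, 2.716, -0.003], 'joint_positions': [0.636, 0.059, -0.589, 1.802, 0.037, 1.29, 0.558], 'ft_force': [1.204, -3.531, 1.825], 'torque': [-0.798, -0.321, 0.311], 'grip_width': 0.559, 'grip_force': 54.977}
```

Request:
send_rows(
  rows=[
    {"hand": 40, "x": 0, "y": 0, "z": 0, "roll": -4},
    {"hand": 40, "x": 0, "y": 0, "z": 0, "roll": -4},
  ],
)

```text
time: 23.15
position: [0.5053, -0.0597, 0.2755]
tool_rot: [1.761, 2.6, -0.003]
ft_force: [0.7, -4.4, 1.5]
grip_width: 0.554
grip_force: 55.0
```

```bash
python3 st.py|grep -o "'torque'.*"
```

```text
'torque': [-0.887, -0.341, 0.262], 'grip_width': 0.554, 'grip_force': 54.977}
```

Request:
send_rows(
  rows=[
    {"hand": 40, "x": 0, "y": 0, "z": 0, "roll": -4},
    {"hand": 40, "x": 0, "y": 0, "z": 0, "roll": -4},
  ],
)

```text
time: 23.35
position: [0.5053, -0.0598, 0.2755]
tool_rot: [1.938, 2.47, -0.003]
ft_force: [0.4, -4.5, 1.1]
grip_width: 0.552
grip_force: 55.0
```

```bash
python3 st.py|grep -o "'torque'.*"
```

```text
'torque': [-0.833, -0.225, 0.321], 'grip_width': 0.552, 'grip_force': 54.977}
```

Request:
send_rows(
  rows=[
    {"hand": 40, "x": 0, "y": 0, "z": 0, "roll": -4},
  ],
)

```text
time: 23.45
position: [0.5052, -0.0597, 0.2755]
tool_rot: [2.023, 2.401, -0.003]
ft_force: [-0.8, -3.8, 2.5]
grip_width: 0.552
grip_force: 55.0
```

```bash
python3 st.py|grep -o "'torque'.*"
```

```text
'torque': [-0.886, -0.184, 0.319], 'grip_width': 0.552, 'grip_force': 54.978}
```

Request:
send_rows(
  rows=[
    {"hand": 40, "x": 0, "y": 0, "z": 0, "roll": -4},
    {"hand": 40, "x": 0, "y": 0, "z": 0, "roll": -4},
  ],
)

```text
time: 23.65
position: [0.5051, -0.0598, 0.2755]
tool_rot: [2.185, 2.254, -0.003]
ft_force: [0.1, -5.0, 2.7]
grip_width: 0.552
grip_force: 55.0
```

```bash
python3 st.py|grep -o "'torque'.*"
```

```text
'torque': [-0.928, -0.188, 0.271], 'grip_width': 0.552, 'grip_force': 54.978}
```

Request:
send_rows(
  rows=[
    {"hand": 40, "x": 0, "y": 0, "z": 0, "roll": -4},
    {"hand": 40, "x": 0, "y": 0, "z": 0, "roll": -4},
  ],
)

```text
time: 23.85
position: [0.5051, -0.0598, 0.2755]
tool_rot: [2.337, 2.096, -0.003]
ft_force: [-0.2, -4.4, 2.2]
grip_width: 0.553
grip_force: 55.0
```

```bash
python3 st.py|grep -o "'torque'.*"
```

```text
'torque': [-0.927, -0.066, 0.25], 'grip_width': 0.553, 'grip_force': 54.979}
```

Request:
send_rows(
  rows=[
    {"hand": 40, "x": 0, "y": 0, "z": 0, "roll": -4},
  ],
)

```text
time: 23.95
position: [0.5051, -0.0598, 0.2755]
tool_rot: [2.409, 2.013, -0.003]
ft_force: [-1.4, -3.7, 3.3]
grip_width: 0.553
grip_force: 55.0
```

```bash
python3 st.py|grep -o "'torque'.*"
```

```text
'torque': [-0.904, 0.001, 0.305], 'grip_width': 0.553, 'grip_force': 54.979}
```

Request:
send_rows(
  rows=[
    {"hand": 40, "x": 0, "y": 0, "z": 0, "roll": -4},
    {"hand": 40, "x": 0, "y": 0, "z": 0, "roll": -4},
  ],
)

```text
time: 24.15
position: [0.5049, -0.0598, 0.2755]
tool_rot: [2.544, 1.84, -0.003]
ft_force: [-1.1, -3.8, 2.6]
grip_width: 0.555
grip_force: 55.0
```

```bash
python3 st.py|grep -o "'torque'.*"
```

```text
'torque': [-0.961, 0.039, 0.329], 'grip_width': 0.555, 'grip_force': 54.979}
```

Request:
send_rows(
  rows=[
    {"hand": 40, "x": 0, "y": 0, "z": 0, "roll": -4},
    {"hand": 40, "x": 0, "y": 0, "z": 0, "roll": -4},
  ],
)

```text
time: 24.35
position: [0.5048, -0.0598, 0.2755]
tool_rot: [2.666, 1.659, -0.003]
ft_force: [-1.3, -4.5, 2.3]
grip_width: 0.553
grip_force: 55.0
```

```bash
python3 st.py|grep -o "'torque'.*"
```

```text
'torque': [-0.975, 0.078, 0.295], 'grip_width': 0.553, 'grip_force': 54.98}
```

Request:
send_rows(
  rows=[
    {"hand": 40, "x": 0, "y": 0, "z": 0, "roll": -4},
  ],
)

```text
time: 24.45
position: [0.5048, -0.0598, 0.2755]
tool_rot: [2.722, 1.564, -0.003]
ft_force: [-1.5, -3.3, 2.9]
grip_width: 0.549
grip_force: 55.0
```

```bash
python3 st.py|grep -o "'torque'.*"
```

```text
'torque': [-0.925, 0.135, 0.303], 'grip_width': 0.549, 'grip_force': 54.98}
```

Request:
send_rows(
  rows=[
    {"hand": 40, "x": 0, "y": 0, "z": 0, "roll": -4},
    {"hand": 40, "x": 0, "y": 0, "z": 0, "roll": -4},
  ],
)

```text
time: 24.65
position: [0.5047, -0.0598, 0.2755]
tool_rot: [2.824, 1.371, -0.004]
ft_force: [-2.2, -3.8, 2.5]
grip_width: 0.55
grip_force: 55.0
```

```bash
python3 st.py|grep -o "'torque'.*"
```

```text
'torque': [-0.895, 0.26, 0.322], 'grip_width': 0.55, 'grip_force': 54.98}
```

Request:
send_rows(
  rows=[
    {"hand": 40, "x": 0, "y": 0, "z": 0, "roll": -4},
  ],
)

```text
time: 24.75
position: [0.5047, -0.0597, 0.2755]
tool_rot: [2.87, 1.271, -0.004]
ft_force: [-2.1, -3.5, 2.8]
grip_width: 0.553
grip_force: 55.0
```

```bash
python3 st.py|grep -o "'torque'.*"
```

```text
'torque': [-0.886, 0.236, 0.281], 'grip_width': 0.553, 'grip_force': 54.981}
```

Request:
send_rows(
  rows=[
    {"hand": 40, "x": 0, "y": 0, "z": 0, "roll": -4},
  ],
)

```text
time: 24.85
position: [0.5047, -0.0597, 0.2755]
tool_rot: [2.913, 1.171, -0.004]
ft_force: [-1.2, -4.0, 3.0]
grip_width: 0.556
grip_force: 55.0
```

```bash
python3 st.py|grep -o "'torque'.*"
```

```text
'torque': [-0.872, 0.314, 0.253], 'grip_width': 0.556, 'grip_force': 54.981}
```

Request:
send_rows(
  rows=[
    {"hand": 40, "x": 0, "y": 0, "z": 0, "roll": -4},
    {"hand": 40, "x": 0, "y": 0, "z": 0, "roll": -4},
  ],
)

```text
time: 25.05
position: [0.5046, -0.0597, 0.2755]
tool_rot: [2.988, 0.964, -0.004]
ft_force: [-2.7, -4.0, 3.2]
grip_width: 0.551
grip_force: 55.0
```

```bash
python3 st.py|grep -o "'torque'.*"
```

```text
'torque': [-0.869, 0.376, 0.272], 'grip_width': 0.551, 'grip_force': 54.981}
```

Request:
send_rows(
  rows=[
    {"hand": 40, "x": 0, "y": 0, "z": 0, "roll": -4},
    {"hand": 40, "x": 0, "y": 0, "z": 0, "roll": -4},
  ],
)

```text
time: 25.25
position: [0.5045, -0.0596, 0.2755]
tool_rot: [3.047, 0.754, -0.004]
ft_force: [-2.1, -2.3, 4.2]
grip_width: 0.557
grip_force: 55.0
```

```bash
python3 st.py|grep -o "'torque'.*"
```

```text
'torque': [-0.866, 0.42, 0.29], 'grip_width': 0.557, 'grip_force': 54.982}
```

Request:
send_rows(
  rows=[
    {"hand": 40, "x": 0, "y": 0, "z": 0, "roll": -4},
  ],
)

```text
time: 25.35
position: [0.5045, -0.0595, 0.2755]
tool_rot: [3.072, 0.647, -0.004]
ft_force: [-2.4, -3.5, 2.1]
grip_width: 0.551
grip_force: 55.0
```

```bash
python3 st.py|grep -o "'torque'.*"
```

```text
'torque': [-0.87, 0.469, 0.309], 'grip_width': 0.551, 'grip_force': 54.982}
```

Request:
send_rows(
  rows=[
    {"hand": 40, "x": 0, "y": 0, "z": 0, "roll": -4},
    {"hand": 40, "x": 0, "y": 0, "z": 0, "roll": -4},
  ],
)

```text
time: 25.55
position: [0.5044, -0.0595, 0.2755]
tool_rot: [3.109, 0.431, -0.004]
ft_force: [-2.5, -2.5, 3.6]
grip_width: 0.55
grip_force: 55.0
```

```bash
python3 st.py|grep -o "'torque'.*"
```

```text
'torque': [-0.787, 0.536, 0.312], 'grip_width': 0.55, 'grip_force': 54.982}
```

Request:
send_rows(
  rows=[
    {"hand": 40, "x": 0, "y": 0, "z": 0, "roll": -4},
  ],
)

```text
time: 25.65
position: [0.5044, -0.0594, 0.2755]
tool_rot: [3.123, 0.323, -0.004]
ft_force: [-3.0, -2.7, 4.0]
grip_width: 0.557
grip_force: 55.0
```

```bash
python3 st.py|grep -o "'torque'.*"
```

```text
'torque': [-0.767, 0.511, 0.345], 'grip_width': 0.557, 'grip_force': 54.982}
```

Request:
send_rows(
  rows=[
    {"hand": 40, "x": 0, "y": 0, "z": 0, "roll": -4},
  ],
)

```text
time: 25.75
position: [0.5044, -0.0594, 0.2755]
tool_rot: [3.132, 0.214, -0.004]
ft_force: [-2.3, -2.7, 2.1]
grip_width: 0.552
grip_force: 55.0
```

```bash
python3 st.py
```

```text
{'time': 25.75, 'position': [0.504, -0.059, 0.275], 'tool_rot': [3.132, 0.214, -0.004], 'joint_positions': [0.577, 0.055, -0.528, 1.804, 0.031, 1.293, -1.393], 'ft_force': [-2.297, -2.68, 2.093], 'torque': [-0.784, 0.596, 0.363], 'grip_width': 0.552, 'grip_force': 54.983}
```

Torque is starting to climb at about 220° of turn. Going finer.

Request:
send_rows(
  rows=[
    {"hand": 40, "x": 0, "y": 0, "z": 0, "roll": -4},
  ],
)

```text
time: 25.85
position: [0.5044, -0.0593, 0.2755]
tool_rot: [3.137, 0.105, -0.004]
ft_force: [-3.3, -2.5, 3.2]
grip_width: 0.551
grip_force: 55.0
```

```bash
python3 st.py|grep -o "'torque'.*"
```

```text
'torque': [-0.699, 0.602, 0.39], 'grip_width': 0.551, 'grip_force': 54.983}
```

Request:
send_rows(
  rows=[
    {"hand": 40, "x": 0, "y": 0, "z": 0, "roll": -4},
  ],
)

```text
time: 25.95
position: [0.5043, -0.0592, 0.2755]
tool_rot: [3.139, -0.005, -0.004]
ft_force: [-3.1, -2.8, 3.8]
grip_width: 0.554
grip_force: 55.0
```

```bash
python3 st.py|grep -o "'torque'.*"
```

```text
'torque': [-0.719, 0.592, 0.395], 'grip_width': 0.554, 'grip_force': 54.983}
```

Request:
send_rows(
  rows=[
    {"hand": 40, "x": 0, "y": 0, "z": 0, "roll": -3},
  ],
)

```text
time: 26.05
position: [0.5043, -0.0592, 0.2755]
tool_rot: [3.138, -0.086, -0.004]
ft_force: [-3.2, -3.2, 3.5]
grip_width: 0.554
grip_force: 55.0
```

```bash
python3 st.py|grep -o "'torque'.*"
```

```text
'torque': [-0.753, 0.678, 0.437], 'grip_width': 0.554, 'grip_force': 54.984}
```

231°, 0.437 N m and climbing. Steps of 2–3° from here.

Request:
send_rows(
  rows=[
    {"hand": 40, "x": 0, "y": 0, "z": 0, "roll": -3},
  ],
)

```text
time: 26.15
position: [0.5043, -0.0592, 0.2755]
tool_rot: [3.135, -0.168, -0.004]
ft_force: [-2.4, -2.4, 3.9]
grip_width: 0.555
grip_force: 55.0
```

```bash
python3 st.py|grep -o "'torque'.*"
```

```text
'torque': [-0.685, 0.672, 0.435], 'grip_width': 0.555, 'grip_force': 54.984}
```

Request:
send_rows(
  rows=[
    {"hand": 40, "x": 0, "y": 0, "z": 0, "roll": -3},
  ],
)

```text
time: 26.25
position: [0.5043, -0.0591, 0.2755]
tool_rot: [3.129, -0.25, -0.004]
ft_force: [-2.0, -2.0, 4.1]
grip_width: 0.548
grip_force: 55.0
```

```bash
python3 st.py|grep -o "'torque'.*"
```

```text
'torque': [-0.68, 0.682, 0.46], 'grip_width': 0.548, 'grip_force': 54.984}
```

Request:
send_rows(
  rows=[
    {"hand": 40, "x": 0, "y": 0, "z": 0, "roll": -3},
  ],
)

```text
time: 26.35
position: [0.5043, -0.059, 0.2755]
tool_rot: [3.122, -0.331, -0.004]
ft_force: [-4.3, -2.5, 3.0]
grip_width: 0.552
grip_force: 55.0
```

```bash
python3 st.py|grep -o "'torque'.*"
```

```text
'torque': [-0.696, 0.681, 0.519], 'grip_width': 0.552, 'grip_force': 54.984}
```

Request:
send_rows(
  rows=[
    {"hand": 40, "x": 0, "y": 0, "z": 0, "roll": -2},
  ],
)

```text
time: 26.45
position: [0.5043, -0.059, 0.2755]
tool_rot: [3.115, -0.385, -0.004]
ft_force: [-2.8, -1.7, 3.9]
grip_width: 0.552
grip_force: 55.0
```

```bash
python3 st.py|grep -o "'torque'.*"
```

```text
'torque': [-0.641, 0.721, 0.454], 'grip_width': 0.552, 'grip_force': 54.985}
```

Request:
send_rows(
  rows=[
    {"hand": 40, "x": 0, "y": 0, "z": 0, "roll": -2},
  ],
)

```text
time: 26.55
position: [0.5043, -0.059, 0.2755]
tool_rot: [3.108, -0.439, -0.003]
ft_force: [-2.3, -2.1, 4.6]
grip_width: 0.553
grip_force: 55.0
```

```bash
python3 st.py|grep -o "'torque'.*"
```

```text
'torque': [-0.612, 0.678, 0.474], 'grip_width': 0.553, 'grip_force': 54.985}
```

Request:
send_rows(
  rows=[
    {"hand": 40, "x": 0, "y": 0, "z": 0, "roll": -2},
  ],
)

```text
time: 26.65
position: [0.5043, -0.0589, 0.2755]
tool_rot: [3.1, -0.493, -0.003]
ft_force: [-2.6, -2.5, 3.9]
grip_width: 0.556
grip_force: 55.0
```

```bash
python3 st.py|grep -o "'torque'.*"
```

```text
'torque': [-0.615, 0.71, 0.453], 'grip_width': 0.556, 'grip_force': 54.985}
```

Request:
send_rows(
  rows=[
    {"hand": 40, "x": 0, "y": 0, "z": 0, "roll": -2},
  ],
)

```text
time: 26.75
position: [0.5043, -0.0589, 0.2755]
tool_rot: [3.091, -0.547, -0.003]
ft_force: [-3.2, -2.6, 4.8]
grip_width: 0.552
grip_force: 55.0
```

```bash
python3 st.py|grep -o "'torque'.*"
```

```text
'torque': [-0.647, 0.719, 0.5], 'grip_width': 0.552, 'grip_force': 54.985}
```

Request:
send_rows(
  rows=[
    {"hand": 40, "x": 0, "y": 0, "z": 0, "roll": -2},
  ],
)

```text
time: 26.85
position: [0.5043, -0.0589, 0.2755]
tool_rot: [3.081, -0.601, -0.003]
ft_force: [-3.0, -1.7, 4.3]
grip_width: 0.551
grip_force: 55.0
```

```bash
python3 st.py|grep -o "'torque'.*"
```

```text
'torque': [-0.607, 0.718, 0.506], 'grip_width': 0.551, 'grip_force': 54.985}
```

Request:
send_rows(
  rows=[
    {"hand": 40, "x": 0, "y": 0, "z": 0, "roll": -2},
  ],
)

```text
time: 26.95
position: [0.5043, -0.0589, 0.2755]
tool_rot: [3.07, -0.654, -0.003]
ft_force: [-3.1, -1.8, 4.1]
grip_width: 0.557
grip_force: 55.0
```

```bash
python3 st.py|grep -o "'torque'.*"
```

```text
'torque': [-0.547, 0.749, 0.55], 'grip_width': 0.557, 'grip_force': 54.985}
```

Request:
send_rows(
  rows=[
    {"hand": 40, "x": 0, "y": 0, "z": 0, "roll": -2},
  ],
)

```text
time: 27.05
position: [0.5043, -0.0588, 0.2755]
tool_rot: [3.058, -0.708, -0.003]
ft_force: [-2.8, -2.0, 3.0]
grip_width: 0.554
grip_force: 55.0
```

```bash
python3 st.py|grep -o "'torque'.*"
```

```text
'torque': [-0.569, 0.665, 0.424], 'grip_width': 0.554, 'grip_force': 54.985}
```

Request:
send_rows(
  rows=[
    {"hand": 40, "x": 0, "y": 0, "z": 0, "roll": -2},
  ],
)

```text
time: 27.15
position: [0.5043, -0.0588, 0.2755]
tool_rot: [3.045, -0.761, -0.003]
ft_force: [-3.3, -1.6, 3.5]
grip_width: 0.551
grip_force: 55.0
```

```bash
python3 st.py
```

```text
{'time': 27.15, 'position': [0.504, -0.059, 0.275], 'tool_rot': [3.045, -0.761, -0.003], 'joint_positions': [0.56, 0.054, -0.511, 1.804, 0.029, 1.293, -2.019], 'ft_force': [-3.344, -1.587, 3.521], 'torque': [-0.53, 0.76, 0.322], 'grip_width': 0.551, 'grip_force': 54.985}
```

Request:
send_rows(
  rows=[
    {"hand": 40, "x": 0, "y": 0, "z": 0, "roll": -1.5},
  ],
)

```text
time: 27.25
position: [0.5043, -0.0588, 0.2754]
tool_rot: [3.035, -0.802, -0.003]
ft_force: [-3.8, -2.8, 5.6]
grip_width: 0.552
grip_force: 55.0
```

```bash
python3 st.py|grep -o "'torque'.*"
```

```text
'torque': [-0.699, 1.003, 0.29], 'grip_width': 0.552, 'grip_force': 54.987}
```

The torque fell from 0.55 to 0.29 N m, so the clutch has clicked. Stop there, open, and lift straight up.

Request:
send_rows(
  rows=[
    {"hand": 87, "x": 0, "y": 0, "z": 0, "roll": 0},
    {"hand": 87, "x": 0, "y": 0, "z": 0, "roll": 0},
    {"hand": 87, "x": 0, "y": 0, "z": 0, "roll": 0},
    {"hand": 87, "x": 0, "y": 0, "z": 0, "roll": 0},
    {"hand": 87, "x": 0, "y": 0, "z": 0, "roll": 0},
    {"hand": 87, "x": 0, "y": 0, "z": 0, "roll": 0},
    {"hand": 87, "x": 0, "y": 0, "z": 0, "roll": 0},
    {"hand": 87, "x": 0, "y": 0, "z": 0, "roll": 0},
  ],
)

```text
time: 28.05
position: [0.5052, -0.0581, 0.2753]
tool_rot: [3.038, -0.801, -0.0]
ft_force: [-0.7, 0.3, -0.4]
grip_width: 0.996
grip_force: 0.0
```

Request:
send_rows(
  rows=[
    {"hand": 87, "x": 0, "y": 0, "z": 15, "roll": 0},
    {"hand": 87, "x": 0, "y": 0, "z": 20, "roll": 0},
    {"hand": 87, "x": 0, "y": 0, "z": 25, "roll": 0},
    {"hand": 87, "x": 0, "y": 0, "z": 25, "roll": 0},
    {"hand": 87, "x": 0, "y": 0, "z": 25, "roll": 0},
    {"hand": 87, "x": 0, "y": 0, "z": 20, "roll": 0},
    {"hand": 87, "x": 0, "y": 0, "z": 0, "roll": 0},
    {"hand": 87, "x": 0, "y": 0, "z": 0, "roll": 0},
  ],
)

```text
time: 28.85
position: [0.5053, -0.058, 0.4059]
tool_rot: [3.038, -0.801, 0.002]
ft_force: [0.2, -0.4, -0.9]
grip_width: 0.999
grip_force: 0.0
```

```bash
python3 st.py; python3 -c "
from bench import close_job;print(close_job())"
```

```text
{'time': 28.85, 'position': [0.505, -0.058, 0.406], 'tool_rot': [3.038, -0.801, 0.002], 'joint_positions': [0.565, 0.005, -0.502, 1.59, 0.003, 1.546, -2.023], 'ft_force': [0.185, -0.364, -0.921], 'torque': [0.068, 0.006, -0.002], 'grip_width': 0.999, 'grip_force': 0.0}
the job is handed in; nothing more can be done
None
```

The job was handed in at about 29 s without a verdict returned: the case is home and square against the stop, the pad was screwed down to the first click (torque fell from 0.55 to 0.29 N m), the ball is released, and the arm stayed clear of the glue bottle.

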